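Bolt the sanding drum in at the top of its gutter

ROBOT

A 6-joint arm with a two-finger parallel gripper is mounted at the origin on the work surface. World frame = base frame: x ahead of the robot, y to its left, z up, the work surface at z = 0. Lengths are in m, angles in rad, forces in N, time in s.
With the tool pointing down it reaches from about 0.375 to 0.975 m from the base axis. Payload 3.8 kg.
Tool frame: the origin (TCP) lies on the centre line of the jaws, within the pads' length; the fingertips stand 14 mm ahead of it and the grasp point (between the pads) lies 5 mm behind it; x points along the fingers, y is the direction in which the jaws open and shut, and the axes are right-handed (so a half turn about x gives the same grasp; the last joint's range is limited). The gripper opens to 85 mm and grips with 20 to 120 N. Pads are 22 mm wide; open, the fingers measure 114 mm over their backs; the gripper's body (76 mm by 85 mm) begins 54 mm behind the grasp point. The pads swing forward as they close: fully open they stand 13 mm farther back than shut.
Start: joints at [-1.279, 0.264, 1.604, -0, 1.274, -0.037], TCP at [0.218, -0.639, 0.245] pointing down, gripper open.
Joint ranges: [-2.63, 2.63], [-0.94, 2.18], [0.31, 2.57], [-1.31, 4.45], [0, 2.66], [-2.55, 2.55]. Speed limits (rad/s): [2.57, 2.57, 3.14, 3.14, 3.14, 3.14].

INTERFACE

Orientations are given as a rotation vector (axis times angle).
In Python, from workcell import bot gives the robot as it stands.
- The arm moves only by the shell command python3 -m creep 'ROWS' [FORCE]. ROWS is JSON, a list of rows, each an object with "grip": the finger opening in cm, from 0 to 8.54; "dp": the shift along the tool's x, y, z in cm, a list of three; "rotation": the turn, a rotation vector about the tool's x, y, z in rad, a list of three. A call has 1 to 5 rows; each row is the pose to reach, as a shift and turn from the pose commanded when the call began, along the tool's axes at that moment; what a row does not reach only later rows make up. A row lasts 1/12 s, in which the tool goes at most 41.7 mm and 7.16 degrees, less where a joint would pass 70% of its speed; a pose out of reach is approached as far as the arm can. A call with a gripper value outside its range is refused whole. The fingers move at their own pace and stop on an object; FORCE is the grip in N (left out, the last holds). Time passes only in rows, so rows that repeat a pose let the fingers close. It gives the time, the measured TCP pose, the force and the opening at its end, in the units of the state.
- bot.read_state(): the state, without advancing time (a new reading comes with each control period).
- bot.read_camera(name): name is "side" or "top" or "wrist"; returns (picture, depth): 420x560x3 uint8, red, green, blue; 420x560 float32, m along the optical axis (not along the pixel's ray), 0 where there is no reading.
- bot.get_calibration(name): a dict with "fx", "fy", "cx", "cy" (pixels), "rvec" (rotation vector, rad) and "tvec" (3), from world to camera coordinates, as OpenCV has them. Camera axes: x right, y down, z forward; pixel columns grow to the right and rows downward; lengths in m; the calibration is good to about 2 mm. A picture is of the moment at which its call begins: read the wrist's pose just before it. get_calibration takes no time and is no camera call; for the wrist camera it gives the pose at the moment of the call.
- bot.finish_job(): hands the job in, once; it reports no verdict.
The state is a dict: "time": time; "q": joint angles; "joint_vel": joint speeds; "joint_torque": joint torques, N m; "tool_pos": TCP position; "tcp_rot": TCP orientation; "wrist_force": force on the tool from outside, world axes, zero at the start; "torque": the same for the moment, N m; "width": opening from 0.0 (shut) to 1.0 (fully open).
Only numpy, scipy, OpenCV 4.12 (cv2) and the standard library are available. Lean on these libraries where they do the work, as an engineer would, in place of code of your own. Each camera call takes 0.05 s, during which the arm holds its last target.

TASK

Nudge the sanding drum that lies in the sloped gutter up the slope with the fingertips, right to the stop plate, until it drops into the dip there and does not roll back. Then, by its upright knob, push the keeper bolt all the way across the gutter behind the drum. Only push: never lift the drum out of the gutter, and leave everything else on the bench where it stands.

Things in the scene. Friction and masses are not known exactly. Their poses are not given: they have to be found in the camera images.
- drum: the drum to push: grey cylinder, aluminium ends with a dark hole, 56 mm diameter, 44 mm long, about 0.2 kg, free to roll. It lies in the gutter, axis across it, at the low end against the lip: gutter x about -111, z 28 mm. Origin: its centre; y is its rolling axis, x and z turn as it rolls. A second such drum stands on end on the bench: leave it.
- gutter: fixed pale wooden channel on a foot, 290 mm long, 66 mm wide (50 inside), sloped 0.14 rad, place and heading vary. Origin: on the ramp floor's surface, centre line, about half way along, 55 mm above the bench. x points up the slope along the floor (so it is inclined), y across, z square to the floor. Side walls are 12 mm high above the floor; nothing stands over the ramp while the bolt is open.
- low_lip (a point): middle of the top of the lip at the gutter's low end, 14 mm high above the floor (gutter frame x -140, z 14 mm; lip from x -145 to -135 mm)
- dip_edge (a point): centre of the edge where the ramp floor (z 0 in the gutter frame, from x -135 to 86 mm) steps down 4 mm into the dip; gutter frame x 86, z 0 mm. The dip runs on to the stop plate at x 130 mm. In it the drum rests with its centre at x 100 to 102, z 24 mm, and stays there by itself. Pushing the drum takes 1 to 5 N
- stop_face (a point): point on the downhill face of the upright steel stop plate at the gutter's high end (45 mm high above the ramp floor level, 10 mm thick), on the centre line; gutter frame x 130, y 0, z 24 mm
- bolt (a joint): travel (m) of the steel keeper bolt, a 10 mm square bar: 0 = open, 0.045 = fully across the gutter (end of travel); starts at 0 to 0.006. It slides along the gutter's +y at gutter x 62 mm, z 20 to 30 mm. About 1.2 N friction; stays where it is left. It passes about 5 mm behind a drum that lies in the dip, and would strike one that lies farther down
- bolt_knob (a point): centre of the top of the bolt's upright round steel knob, 14 mm diameter, 36 mm clear above the guide; moves with the bolt. Gutter frame x 62, z 70 mm, y -108 mm (open) to -63 mm (fully across). Push it towards the gutter (the gutter's +y) from its outer side
- bolt_guide (a point): middle of the top of the bolt's fixed aluminium guide on the gutter's -y side: two cheeks, x 46 to 78 mm, y -119 to -34 mm, tops at z 34 mm (gutter frame; this point x 62, y -76, z 34 mm)
- spare_drum: bystander: a drum like the first, standing on end on the bench, 56 mm diameter, 44 mm high; origin under its centre
- core0: bystander: lens-core disc with a centre hole, 46 mm diameter, 18 mm thick, flat on the bench beside the gutter; origin under its centre
- core1: bystander: another such disc
- core2: bystander: another such disc
- frame: bystander: black spectacle front lying flat, 140 mm by 55 mm, 7 mm thick; origin under its middle
- jar: bystander: glass screw jar with a steel lid, 52 mm diameter, 55 mm high, on the bench beyond the gutter's high end; origin under its centre
- screwdriver: bystander: screwdriver lying on the bench beyond the gutter's low end; origin under its middle
Mind the look-alikes: they are no part of the job. What is shaped like the drum but pink is not meant.

How it is judged:
By the outcome, as a careful person would: the job done as asked, in the order asked, and still so for the second after the job is handed in, with the robot touching nothing.
It also fails if it takes over 51 s, if anything falls off the work surface, if the arm or the gripper's body presses on something with over 40 N, if the wrist force passes 120 N, or if a joint passes its speed limit or range.

## Working session

There is one attempt and no reset: what is moved stays moved. The work goes in short steps, Python scripts to look and compute and a shell command to move; the robot and the scene stay as the last step left them, time stands still between calls to the robot, and variables do not carry over. Pictures are saved under pics/ and viewed, and the job is handed in when it is done.

```bash
ls; mkdir -p pics
python3 - <<'E'
from workcell import bot
import cv2
s=bot.read_state();print(s)
for n in("top","side"):
    p,d=bot.read_camera(n);cv2.imwrite(f"pics/{n}0.png",p[:,:,::-1])
    import numpy as np
    np.save(f"{n}0.npy",d)
    print(n,bot.get_calibration(n))
E
```

```text
pics
{'time': 0.0, 'q': array([-1.27893098e+00,  2.64750220e-01,  1.60538552e+00,  2.75540514e-05,
        1.27367254e+00, -3.69443977e-02]), 'joint_vel': array([-0.00056066,  0.00060777,  0.00044694, -0.00094637,  0.00096205,
        0.00073929]), 'joint_torque': array([ 3.32117006e-04, -5.15107298e+01, -3.67316329e+01, -2.59297285e-04,
        1.27060353e-02, -9.02805510e-07]), 'tool_pos': array([ 0.21774665, -0.63817896,  0.24395773]), 'tcp_rot': array([ 2.04404947,  0.34142844, -2.04457896]), 'wrist_force': array([ 0.07032038, -0.0608349 , -0.52342059]), 'torque': array([-0.06113224, -0.01006101,  0.00692116]), 'width': 1.0015623684404866}
top {'fx': 383.5018042122291, 'fy': 383.5018042122291, 'cx': 284.0213995160271, 'cy': 209.34682856755933, 'rvec': array([ 2.15944093, -2.17283576,  0.19425793]), 'tvec': array([0.03190696, 0.55439064, 0.8122112 ])}
side {'fx': 435.7982072201937, 'fy': 435.7982072201937, 'cx': 287.73373706466094, 'cy': 209.04464799388927, 'rvec': array([ 2.2796265 , -0.27271372,  0.10947178]), 'tvec': array([-0.51960261,  0.18015725,  0.92262328])}
```

View pics/top0.png

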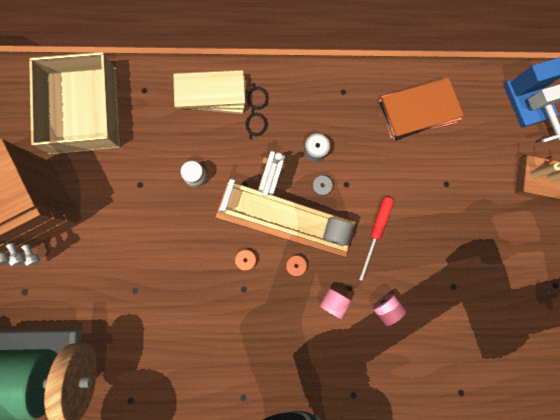

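View pics/side0.png

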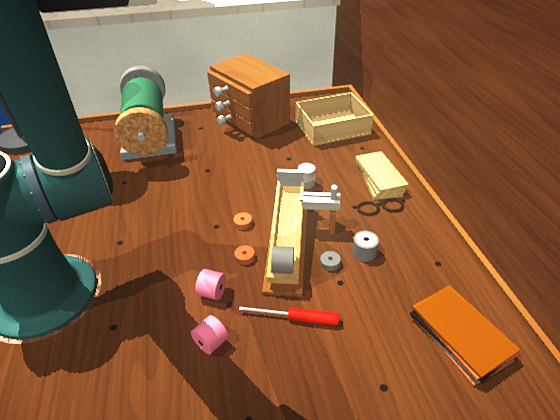

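```bash
cat > h.py <<'E'
import numpy as np, cv2
from workcell import bot
def cal(n):
    c=bot.get_calibration(n);R,_=cv2.Rodrigues(np.array(c['rvec']));return c,R,np.array(c['tvec'])
def cloud(n,d):
    c,R,t=cal(n);v,u=np.mgrid[:420,:560]
    P=np.stack([(u-c['cx'])/c['fx']*d,(v-c['cy'])/c['fy']*d,d],-1)
    return (P-t)@R
def ray(n,u,v,z):
    c,R,t=cal(n);o=-R.T@t;r=R.T@np.array([(u-c['cx'])/c['fx'],(v-c['cy'])/c['fy'],1.]);return o+r*(z-o[2])/r[2]
def proj(n,P):
    c,R,t=cal(n);q=np.atleast_2d(P)@R.T+t
    return np.c_[q[:,0]/q[:,2]*c['fx']+c['cx'],q[:,1]/q[:,2]*c['fy']+c['cy']]
E
python3 - <<'E'
from h import *
d=np.load('top0.npy');P=cloud('top',d);Z=P[...,2]
p=cv2.imread('pics/top0.png')[130:270,200:380]
z=np.clip(Z[130:270,200:380]*2000,0,255).astype('u1')
cv2.imwrite('pics/crop.png',cv2.resize(np.vstack([p]),None,fx=4.4,fy=4.2,interpolation=cv2.INTER_CUBIC))
cv2.imwrite('pics/z.png',cv2.resize(cv2.applyColorMap(z,cv2.COLORMAP_JET),None,fx=4.4,fy=4.2,interpolation=0))
for u,v in [(340,231),(335,225),(346,236),(279,157),(271,173),(227,195),(237,203),(280,215),(300,220),(317,147),(150,300)]:print(u,v,P[v,u].round(4))
E
```

```text
340 231 [ 0.5011 -0.0846  0.0948]
335 225 [ 0.5138 -0.0749  0.0924]
346 236 [ 0.4909 -0.0974  0.0913]
279 157 [0.6477 0.0413 0.1317]
271 173 [0.6244 0.0573 0.0915]
227 195 [0.5727 0.1458 0.1186]
237 203 [0.5648 0.1302 0.0658]
280 215 [0.5401 0.0379 0.0534]
300 220 [ 0.5295 -0.0059  0.0485]
317 147 [ 0.6952 -0.0469  0.0467]
150 300 [ 0.3581  0.3263 -0.0012]
```

View pics/crop.png

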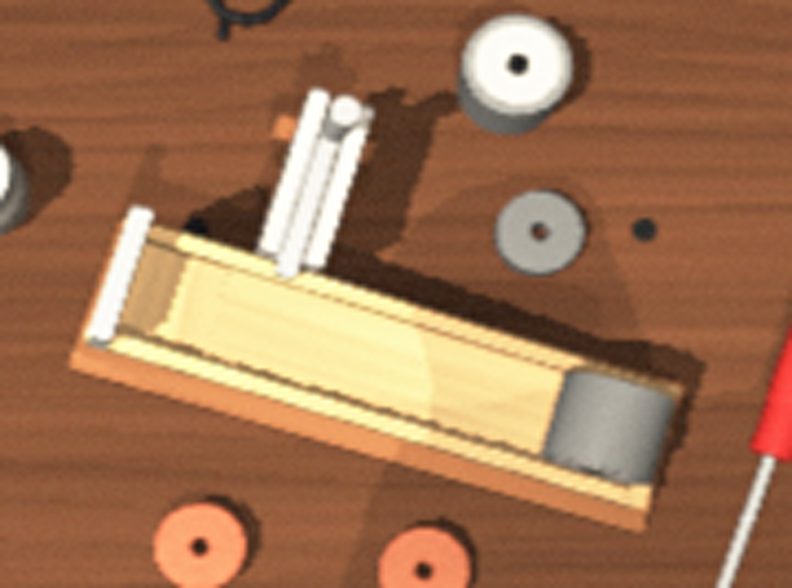

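View pics/z.png

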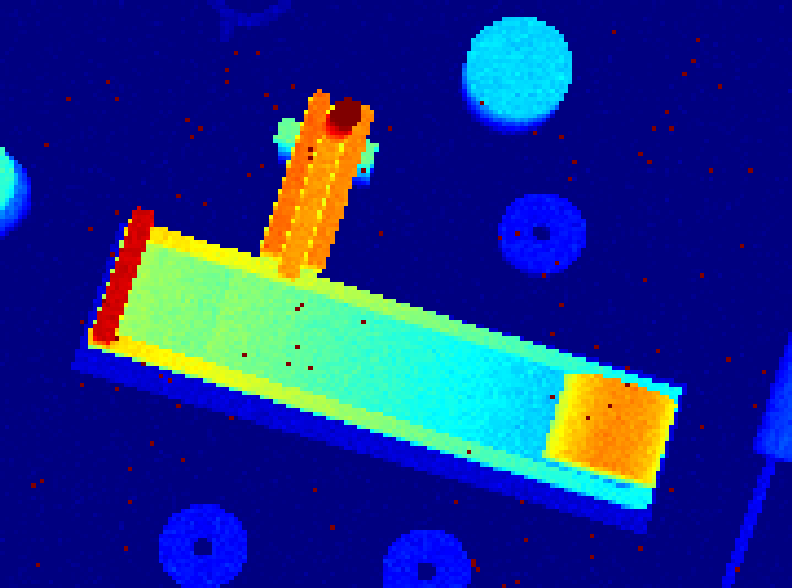

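Run:
```python
from h import *
d=np.load('top0.npy');P=cloud('top',d);Z=P[...,2]
g=np.zeros(Z.shape,bool);g[180:258,215:360]=1
m=g&(Z>.035)&(Z<.15)
v,u=np.where(m)
# remove guide: pixels via component after opening of the fitted rect; use iterative
X=P[m]
k=np.ones(len(X),bool)
# initial axis from stop to drum
a=np.array([.5011,-.0846]);b=np.array([.5648,.1302]);e=(b-a)/np.linalg.norm(b-a);
for it in range(4):
    n=np.array([e[1],-e[0]]) # +x world side => gutter -y
    c=X[:,:2]@n; s=X[:,:2]@e
    # edges per s-bin: fit lines to the wall outer edges
    lo=[];hi=[]
    cmid=np.array([.533,.02])@n
    for s0 in np.arange(s.min()+.015,s.max()-.02,.006):
        q=(abs(s-s0)<.003)&(abs(c-cmid)<.06)
        if q.sum()<8: continue
        lo.append((s0,c[q].min()))
        hi.append((s0,c[q].max()))
    lo=np.array(lo);hi=np.array(hi);hi=hi[hi[:,1]<np.median(hi[:,1])+.004]
    pl=cv2.fitLine(lo.astype('f4'),cv2.DIST_HUBER,0,.01,.01).ravel();ph=cv2.fitLine(hi.astype('f4'),cv2.DIST_HUBER,0,.01,.01).ravel()
    sl=(pl[1]/pl[0]+ph[1]/ph[0])/2
    print('slopes',pl[1]/pl[0],ph[1]/ph[0],'lo/hi',np.median(lo[:,1]),np.median(hi[:,1]))
    e=e+sl*n;e/=np.linalg.norm(e)
n=np.array([e[1],-e[0]]);c=X[:,:2]@n;s=X[:,:2]@e
cm=(np.median(lo[:,1])+np.median(hi[:,1]))/2
q=abs(c-cm)<.03
print('heading',np.arctan2(e[1],e[0]),e,'width',np.median(hi[:,1])-np.median(lo[:,1]),'s range',np.percentile(s[q],[0,.5,99.5,100]))
# floor fit
f=(abs(c-cm)<.018)&(s>s[q].min()+.09)&(s<s[q].max()-.07)
A=np.c_[s[f],np.ones(f.sum())];sol=np.linalg.lstsq(A,X[f,2],rcond=None)[0];print('slope',np.arctan(sol[0]))
s0=(.055-sol[1])/sol[0];print('s0 by floor height',s0)
# stop plate top
t=(X[:,2]>.11)&(abs(c-cm)<.04)&(s>s[q].max()-.03);print('stop top',np.median(X[t],0),np.median(s[t]),s[t].min(),s[t].max(),X[t,2].max(), 'c mid',(c[t].min()+c[t].max())/2,c[t].max()-c[t].min())
al=.14
R=np.array([[e[0]*np.cos(al),0,-e[0]*np.sin(al)],[e[1]*np.cos(al),0,-e[1]*np.sin(al)],[np.sin(al),0,np.cos(al)]]);R[:,1]=np.cross(R[:,2],R[:,0])
# s0 by stop: top centre gutter x=135,z=45
ss=np.median(s[t])-(.135*np.cos(al)-.045*np.sin(al));print('s0 by stop',ss, 's0 by low end', s[q].min()+.145*np.cos(al)+.013*np.sin(al))
# knob
kk=(Z>.12)&(Z<.15);kk[:, :265]=0;kk[:,295:]=0;kk[:140]=0;kk[170:]=0
K=P[kk];print('knob',np.median(K,0),len(K))
dd=g&(Z>.09)&(Z<.11);dd[:,:320]=0;D=P[dd];print('drum top',np.median(D,0),np.median(D[:,:2]@e))
for s0 in (s0,ss):
    O=np.r_[e*s0+n*cm,.055]
    print('O',O,'knob g',(np.median(K,0)-O)@R,'drum',(np.median(D,0)-O)@R)
```

```text
slopes 0.011342327 0.008857093 lo/hi 0.47421176269095927 0.539446852438336
slopes 0.0012560221 -0.00028970055 lo/hi 0.4724756802422288 0.5379585465452447
slopes 0.00076883205 -0.0007690274 lo/hi 0.47235412508237024 0.5378729618743023
slopes 0.00076909416 -0.0007689386 lo/hi 0.47235414220734995 0.5378729784775695
heading 1.271920624280401 [0.29444594 0.95566814] width 0.0655188362702196 s range [0.03448399 0.03955254 0.31168685 0.32104055]
slope 0.13828602540638427
s0 by floor height 0.18609217986548537
stop top [0.57272228 0.14497364 0.11745806] 0.3071075529112426 0.30244214950446163 0.3120715043478337 0.1217984958163425 c mid 0.5054354868872739 0.06581969535879395
s0 by stop 0.17970783358152723 s0 by low end 0.1798793705591276
knob [0.64828044 0.04331297 0.13160599] 44
drum top [ 0.50123065 -0.08469418  0.09293601] 0.06656109315471966
O [0.53751502 0.02911373 0.055     ] knob g [ 0.05642216 -0.10167408  0.06941179] drum [-0.112984    0.00116554  0.05423276]
O [0.53563518 0.02301241 0.055     ] knob g [ 0.06274404 -0.10167408  0.0685209 ] drum [-0.10666212  0.00116554  0.05334187]
```

```bash
cat >> h.py <<'E'
O=np.array([.5356,.0230,.055]);hd=1.2719;al=.14
Rz=cv2.Rodrigues(np.array([0,0,hd]))[0];G=Rz@cv2.Rodrigues(np.array([0,-al,0.]))[0]
def g2w(p): return O+G@(np.array(p)/1000.)
def w2g(p): return (np.array(p)-O)@G*1000
def tool():
    s=bot.read_state();R=cv2.Rodrigues(np.array(s['tcp_rot']))[0];return s,np.array(s['tool_pos']),R
def goto(gp,tip=14):
    """tool-axis shift (cm) to bring fingertip (tip mm ahead of TCP along tool x) to gutter point mm"""
    s,p,R=tool();t=p+R[:,0]*tip/1000;return (R.T@(g2w(gp)-t)*100).round(2)
E
python3 - <<'E'
from h import *
s,p,R=tool();print(R.round(3))
for sg in (1,-1):
    y=sg*np.array([-np.sin(hd),np.cos(hd),0]);x=np.array([0,0,-1.]);D=np.c_[x,y,np.cross(x,y)]
    print(sg,cv2.Rodrigues(R.T@D)[0].ravel())
print('tip to', g2w([-180,0,60]),goto([-180,0,60]))
d=np.load('top0.npy');P=cloud('top',d);Q=(P-O)@G*1000
m=(abs(Q[...,0]-62)<7)&(Q[...,1]>-60)&(Q[...,1]<0)&(Q[...,2]>15)&(Q[...,2]<40);print('bolt tip y',np.sort(Q[m][:,1])[-6:],Q[m][:,2].max())
m=(abs(Q[...,2]-40)<20)&(Q[...,0]<-80)&(abs(Q[...,1])<40)
q=Q[m];q=q[q[:,2]>35];print('drum y',np.percentile(q[:,1],[1,50,99]),'x',np.percentile(q[:,0],[1,50,99]))
E
```

```text
[[-0.001  0.323 -0.946]
 [ 0.002 -0.946 -0.323]
 [-1.    -0.002 -0.   ]]
1 [2.19850759e+00 2.25075432e-03 1.25018982e-03]
-1 [-0.94308376 -0.00105174  0.00189347]
tip to [ 0.48064933 -0.1553375   0.0892952 ] [ 14.16 -37.18 -40.47]
bolt tip y [-26.88527945 -26.43099931 -26.16637018 -26.03254457 -25.59861908
 -25.56581769] 34.909812303573275
drum y [-35.55304504   4.17855478  38.2046024 ] x [-663.79882948 -115.20892145  -84.86392719]
```

```bash
python3 -m creep '[{"grip":0,"dp":[0,-3,-3],"rotation":[-0.1,0,0]},{"grip":0,"dp":[0.5,-5.8,-6],"rotation":[-0.2,0,0]},{"grip":0,"dp":[1,-8.5,-9],"rotation":[-0.3,0,0]},{"grip":0,"dp":[1.5,-11,-12],"rotation":[-0.4,0,0]},{"grip":0,"dp":[2,-13.5,-15],"rotation":[-0.5,0,0]}]' 30
cat > st.py <<'E'
import sys
from h import *
s,p,R=tool()
y=-np.array([-np.sin(hd),np.cos(hd),0]);x=np.array([0,0,-1.]);D=np.c_[x,y,np.cross(x,y)]
print('t',round(s['time'],2),'tip g',w2g(p+R[:,0]*.014).round(1),'w',p.round(4),'rot left',cv2.Rodrigues(R.T@D)[0].ravel().round(3),'F_g',(np.array(s['wrist_force'])@G).round(2),'w',round(s['width'],3))
for a in sys.argv[1:]:
    print(a,goto(eval(a)))
print('unit cm: gx',(R.T@G[:,0]).round(3),'gy',(R.T@G[:,1]).round(3),'gz',(R.T@G[:,2]).round(3),'up',(-R.T[:,2]*-1).round(3))
E
python3 st.py [-185,0,60]
```

```text
time: 0.52
tool_pos: [0.3166, -0.4607, 0.2245]
tcp_rot: [1.729, 0.766, -1.729]
wrist_force: [0.9, 0.1, 0.2]
width: 0.3
t 0.52 tip g [-499.8   66.9  227.5] w [ 0.3166 -0.4607  0.2245] rot left [-0.439 -0.001  0.001] F_g [ 0.37 -0.83  0.13] w 0.3
[-185,0,60] [ 12.21  -8.17 -33.18]
unit cm: gx [-0.139 -0.421 -0.896] gy [ 0.001 -0.905  0.425] gz [-0.99   0.058  0.126] up [-1.    -0.001 -0.   ]
```

```bash
python3 -m creep '[{"grip":0,"dp":[0,-1,-4],"rotation":[-0.1,0,0]},{"grip":0,"dp":[0.5,-2,-8],"rotation":[-0.2,0,0]},{"grip":0,"dp":[1,-3,-12],"rotation":[-0.3,0,0]},{"grip":0,"dp":[1.5,-4,-16],"rotation":[-0.4,0,0]},{"grip":0,"dp":[2,-5,-20],"rotation":[-0.439,0,0]}]' 30
python3 st.py [-190,0,70]
```

```text
time: 0.93
tool_pos: [0.4149, -0.2794, 0.2048]
tcp_rot: [1.426, 1.053, -1.426]
wrist_force: [1.0, -0.2, -0.6]
width: 0.003
t 0.93 tip g [-302.4   26.3  179.8] w [ 0.4149 -0.2794  0.2048] rot left [ 0. -0.  0.] F_g [ 0.03 -1.02 -0.57] w 0.003
[-190,0,70] [  9.3    2.64 -12.66]
unit cm: gx [-0.139  0.    -0.99 ] gy [ 0. -1. -0.] gz [-0.99  -0.     0.139] up [-1. -0. -0.]
```

```bash
python3 -m creep '[{"grip":0,"dp":[2.5,0.7,-3],"rotation":[0,0,0]},{"grip":0,"dp":[5,1.4,-6],"rotation":[0,0,0]},{"grip":0,"dp":[7,2,-9],"rotation":[0,0,0]},{"grip":0,"dp":[9,2.6,-12],"rotation":[0,0,0]},{"grip":0,"dp":[9.3,2.6,-12.7],"rotation":[0,0,0]}]'
python3 st.py [-180,1,20] [-160,1,20]
python3 - <<'E'
from h import *
s,p,R=tool();t=p+R[:,0]*.014
print(proj('side',[t,g2w([-111,0,28])]),proj('top',[t,g2w([-111,0,28])]))
for n in('side','wrist','top'):
    p,d=bot.read_camera(n);cv2.imwrite(f'pics/{n}1.png',p[:,:,::-1]);np.save(f'{n}1.npy',d)
a=cv2.imread('pics/side1.png')[200:340,180:360];cv2.imwrite('pics/side1c.png',cv2.resize(a,None,fx=4,fy=4))
E
```

```text
time: 1.35
tool_pos: [0.4759, -0.1635, 0.1082]
tcp_rot: [1.426, 1.059, -1.43]
wrist_force: [-0.6, 1.0, -0.4]
width: -0.002
t 1.35 tip g [-188.4    2.3   66.1] w [ 0.4759 -0.1635  0.1082] rot left [-0.001 -0.002  0.007] F_g [ 0.7   0.85 -0.47] w -0.002
[-180,1,20] [ 4.45  0.15 -1.47]
[-160,1,20] [ 4.18  0.15 -3.45]
unit cm: gx [-0.138 -0.002 -0.99 ] gy [ 0.007 -1.     0.001] gz [-0.99  -0.006  0.138] up [-1.    -0.007 -0.002]
[[277.18492125 282.41800371]
 [281.92144469 259.5559374 ]] [[378.27456823 243.0245093 ]
 [338.19347871 231.60393122]]
```

View pics/side1c.png

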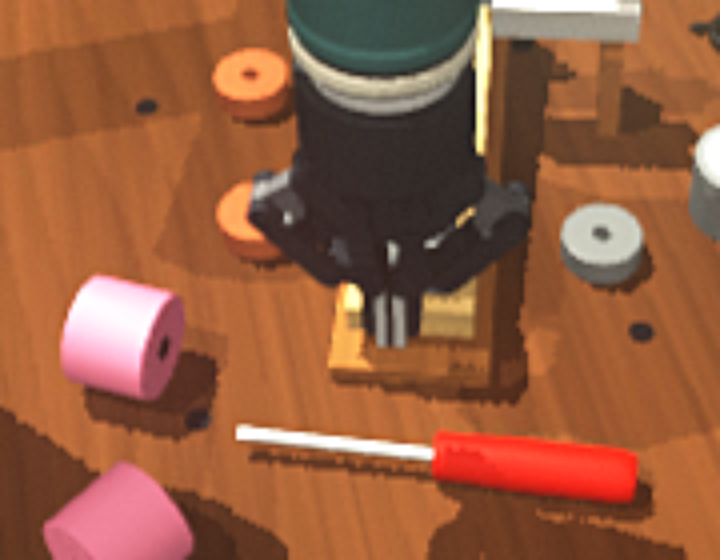

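View pics/wrist1.png

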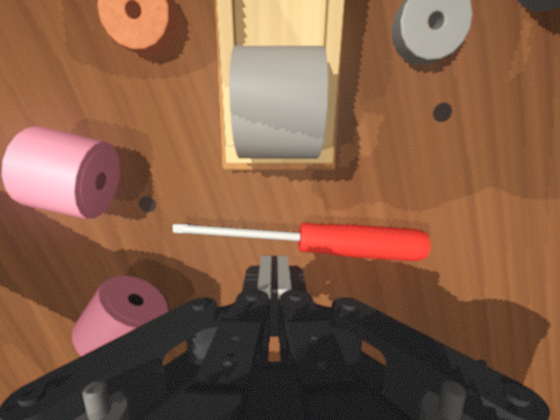

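```bash
python3 -m creep '[{"grip":0,"dp":[2,0.1,-0.7],"rotation":[0,0,0]},{"grip":0,"dp":[4,0.15,-1.5],"rotation":[0,0,0]},{"grip":0,"dp":[4,0.15,-1.9],"rotation":[0,0,0]},{"grip":0,"dp":[4,0.15,-1.9],"rotation":[0,0,0]}]'
python3 st.py [-155,1,23]
python3 - <<'E'
from h import *
for n in('side','wrist'):
    p,d=bot.read_camera(n);cv2.imwrite(f'pics/{n}2.png',p[:,:,::-1]);np.save(f'{n}2.npy',d)
a=cv2.imread('pics/side2.png')[200:340,180:360];cv2.imwrite('pics/side2c.png',cv2.resize(a,None,fx=4,fy=4))
E
```

```text
time: 1.83
tool_pos: [0.4838, -0.1509, 0.0725]
tcp_rot: [1.429, 1.051, -1.43]
wrist_force: [0.1, 0.2, 0.5]
width: 0.004
t 1.83 tip g [-179.2   -1.7   28.8] w [ 0.4838 -0.1509  0.0725] rot left [-0.005  0.     0.001] F_g [ 0.24 -0.06  0.46] w 0.004
[-155,1,23] [ 0.24 -0.28 -2.47]
unit cm: gx [-0.14  -0.005 -0.99 ] gy [ 0.001 -1.     0.005] gz [-0.99 -0.    0.14] up [-1.    -0.001  0.   ]
```

View pics/side2c.png

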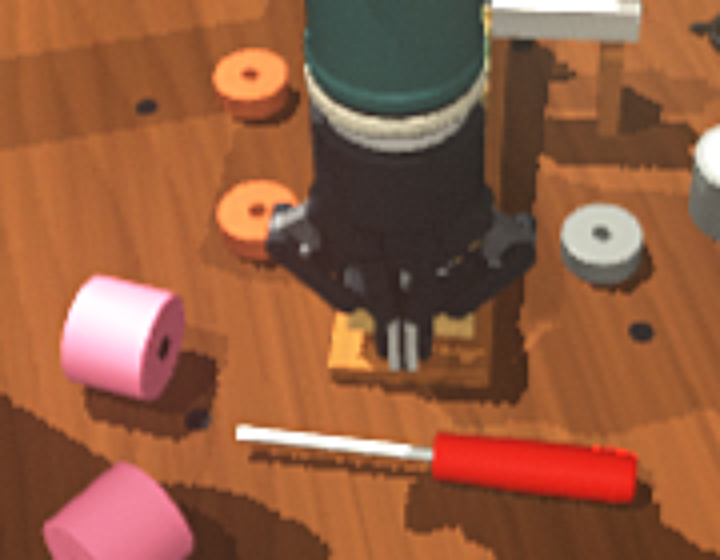

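View pics/wrist2.png

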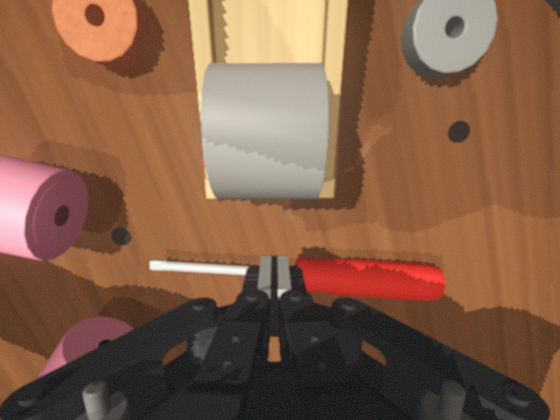

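```bash
python3 -m creep '[{"grip":0,"dp":[0.15,-0.1,-1.2],"rotation":[0,0,0]},{"grip":0,"dp":[0.25,-0.15,-2.4],"rotation":[0,0,0]},{"grip":0,"dp":[0.2,-0.15,-2.9],"rotation":[0,0,0]},{"grip":0,"dp":[0.1,-0.15,-3.5],"rotation":[0,0,0]},{"grip":0,"dp":[0,-0.15,-4.1],"rotation":[0,0,0]}]'
python3 st.py [-130,1,24]
python3 - <<'E'
from h import *
for n in('wrist',):
    p,d=bot.read_camera(n);cv2.imwrite(f'pics/{n}3.png',p[:,:,::-1])
E
```

```text
time: 2.35
tool_pos: [0.4956, -0.11, 0.0727]
tcp_rot: [1.428, 1.05, -1.428]
wrist_force: [-0.4, -1.0, -0.0]
width: -0.001
t 2.35 tip g [-137.    -1.    23.1] w [ 0.4956 -0.11    0.0727] rot left [-0.003  0.    -0.001] F_g [-1.04  0.06  0.14] w -0.001
[-130,1,24] [-0.19 -0.2  -0.68]
unit cm: gx [-0.14  -0.003 -0.99 ] gy [-0.001 -1.     0.003] gz [-0.99   0.001  0.14 ] up [-1.     0.001  0.   ]
```

View pics/wrist3.png

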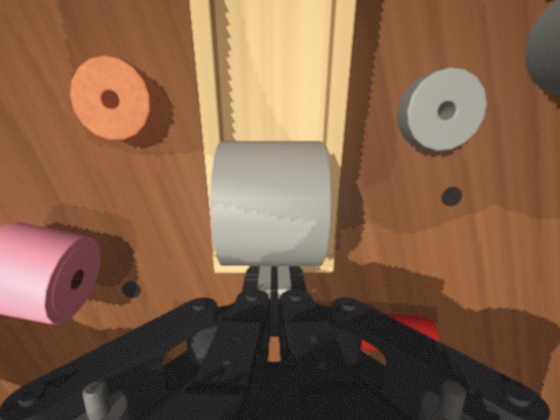

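```bash
python3 -m creep '[{"grip":0,"dp":[-0.12,-0.05,-0.8],"rotation":[0,0,0]},{"grip":0,"dp":[-0.23,-0.1,-1.6],"rotation":[0,0,0]},{"grip":0,"dp":[-0.34,-0.15,-2.4],"rotation":[0,0,0]},{"grip":0,"dp":[-0.45,-0.15,-3.2],"rotation":[0,0,0]},{"grip":0,"dp":[-0.56,-0.15,-4],"rotation":[0,0,0]}]'
python3 st.py
python3 - <<'E'
from h import *
for n in('wrist',):
    p,d=bot.read_camera(n);cv2.imwrite(f'pics/{n}4.png',p[:,:,::-1])
E
```

```text
time: 2.82
tool_pos: [0.5059, -0.0712, 0.078]
tcp_rot: [1.429, 1.05, -1.429]
wrist_force: [0.1, -0.8, 0.7]
width: -0.001
t 2.82 tip g [-96.6   0.6  22.7] w [ 0.5059 -0.0712  0.078 ] rot left [-0.004 -0.     0.   ] F_g [-0.62 -0.33  0.76] w -0.001
unit cm: gx [-0.14  -0.004 -0.99 ] gy [ 0.    -1.     0.004] gz [-0.99  0.    0.14] up [-1. -0. -0.]
```

View pics/wrist4.png

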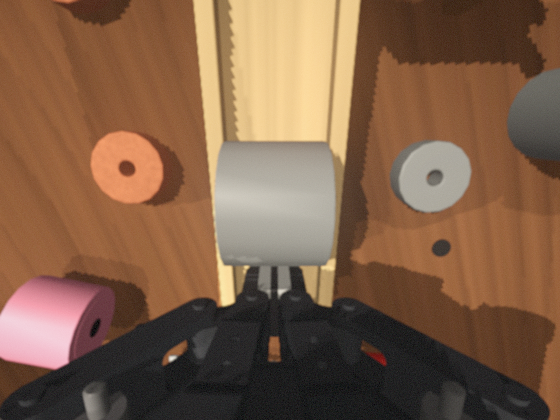

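```bash
python3 -m creep '[{"grip":0,"dp":[-0.12,0,-0.9],"rotation":[0,0,0]},{"grip":0,"dp":[-0.25,0,-1.8],"rotation":[0,0,0]},{"grip":0,"dp":[-0.38,0,-2.7],"rotation":[0,0,0]},{"grip":0,"dp":[-0.5,0,-3.6],"rotation":[0,0,0]},{"grip":0,"dp":[-0.63,0,-4.5],"rotation":[0,0,0]}]'
python3 -m creep '[{"grip":0,"dp":[-0.12,0,-0.9],"rotation":[0,0,0]},{"grip":0,"dp":[-0.25,0,-1.8],"rotation":[0,0,0]},{"grip":0,"dp":[-0.38,0,-2.7],"rotation":[0,0,0]},{"grip":0,"dp":[-0.5,0,-3.6],"rotation":[0,0,0]},{"grip":0,"dp":[-0.63,0,-4.5],"rotation":[0,0,0]}]'
python3 st.py
python3 - <<'E'
from h import *
for n in('wrist',):
    p,d=bot.read_camera(n);cv2.imwrite(f'pics/{n}5.png',p[:,:,::-1])
    Q=(cloud(n,d)-O)@G*1000
    m=(Q[...,2]>40)&(Q[...,2]<70)&(abs(Q[...,1])<30);m[260:]=0;m[:,:150]=0;m[:,400:]=0;m&=(Q[...,0]<120);q=Q[m];print(np.percentile(q[:,0],[2,50,98]),np.percentile(q[:,1],[2,50,98]),np.percentile(q[:,2],[50,98]))
    top=q[q[:,2]>np.percentile(q[:,2],90)];print('drum x~',np.median(top[:,0]))
E
```

```text
time: 3.28
tool_pos: [0.5194, -0.0282, 0.0843]
tcp_rot: [1.429, 1.05, -1.429]
wrist_force: [0.1, -0.4, 1.1]
width: 0.005
time: 3.7
tool_pos: [0.5328, 0.0147, 0.0906]
tcp_rot: [1.429, 1.05, -1.429]
wrist_force: [-0.4, -0.6, 0.3]
width: -0.0
t 3.7 tip g [-5.6  0.2 22.6] w [0.5328 0.0147 0.0906] rot left [-0.004  0.     0.   ] F_g [-0.67  0.22  0.41] w -0.0
unit cm: gx [-0.14  -0.004 -0.99 ] gy [ 0.    -1.     0.004] gz [-0.99   0.001  0.14 ] up [-1. -0.  0.]
[20.91572783 43.16903559 58.19600542] [-21.75127196  -0.81330061  20.04250968] [52.50823741 55.37151845]
drum x~ 35.00784591548127
```

View pics/wrist5.png

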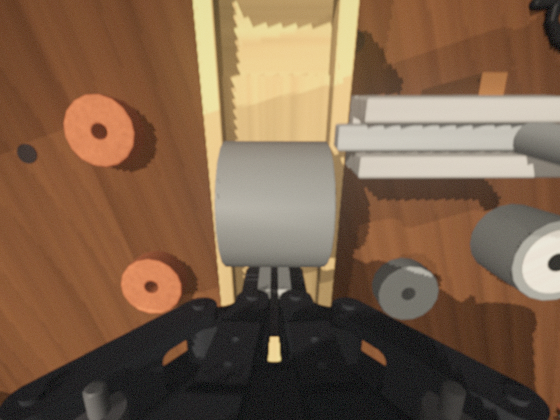

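```bash
python3 -m creep '[{"grip":0,"dp":[-0.08,-0.05,-0.6],"rotation":[0,0,0]},{"grip":0,"dp":[-0.17,-0.1,-1.2],"rotation":[0,0,0]},{"grip":0,"dp":[-0.25,-0.1,-1.8],"rotation":[0,0,0]},{"grip":0,"dp":[-0.34,-0.1,-2.4],"rotation":[0,0,0]},{"grip":0,"dp":[-0.42,-0.1,-3],"rotation":[0,0,0]}]'
python3 st.py
python3 - <<'E'
from h import *
for n in('wrist',):
    p,d=bot.read_camera(n);cv2.imwrite(f'pics/{n}6.png',p[:,:,::-1])
E
```

```text
time: 4.17
tool_pos: [0.5407, 0.0432, 0.0948]
tcp_rot: [1.429, 1.05, -1.429]
wrist_force: [-0.2, -0.7, 0.1]
width: 0.003
t 4.17 tip g [24.2  1.  22.6] w [0.5407 0.0432 0.0948] rot left [-0.004  0.    -0.   ] F_g [-0.71  0.03  0.23] w 0.003
unit cm: gx [-0.14  -0.004 -0.99 ] gy [-0.    -1.     0.004] gz [-0.99   0.001  0.14 ] up [-1.  0.  0.]
```

View pics/wrist6.png

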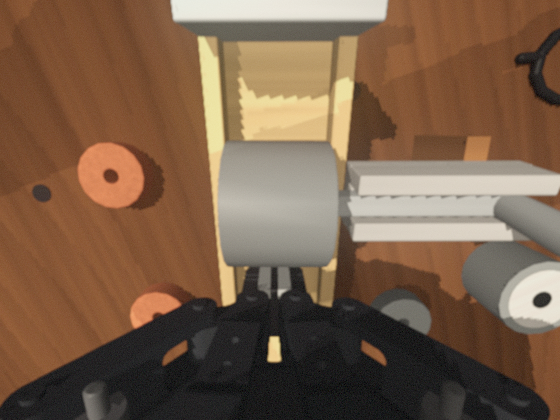

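```bash
python3 -m creep '[{"grip":0,"dp":[-0.08,0,-0.6],"rotation":[0,0,0]},{"grip":0,"dp":[-0.17,0,-1.2],"rotation":[0,0,0]},{"grip":0,"dp":[-0.25,0,-1.8],"rotation":[0,0,0]},{"grip":0,"dp":[-0.34,0,-2.4],"rotation":[0,0,0]},{"grip":0,"dp":[-0.42,0,-3],"rotation":[0,0,0]}]'
python3 -m creep '[{"grip":0,"dp":[-0.04,0,-0.3],"rotation":[0,0,0]},{"grip":0,"dp":[-0.1,0,-0.6],"rotation":[0,0,0]},{"grip":0,"dp":[-0.11,0,-0.8],"rotation":[0,0,0]},{"grip":0,"dp":[-0.11,0,-0.8],"rotation":[0,0,0]}]'
python3 st.py
python3 - <<'E'
from h import *
for n in('wrist','side'):
    p,d=bot.read_camera(n);cv2.imwrite(f'pics/{n}7.png',p[:,:,::-1])
a=cv2.imread('pics/side7.png')[130:280,220:380];cv2.imwrite('pics/side7c.png',cv2.resize(a,None,fx=4,fy=4))
E
```

```text
time: 4.63
tool_pos: [0.5498, 0.0721, 0.099]
tcp_rot: [1.429, 1.05, -1.429]
wrist_force: [-0.3, 0.5, 0.6]
width: -0.004
time: 4.97
tool_pos: [0.552, 0.0794, 0.1]
tcp_rot: [1.429, 1.051, -1.428]
wrist_force: [0.3, -1.3, -0.0]
width: 0.001
t 4.97 tip g [62.5  0.9 22.5] w [0.552  0.0794 0.1   ] rot left [-0.004 -0.    -0.   ] F_g [-1.2  -0.64  0.15] w 0.001
unit cm: gx [-0.139 -0.004 -0.99 ] gy [-0.    -1.     0.004] gz [-0.99   0.001  0.139] up [-1.  0. -0.]
```

View pics/wrist7.png

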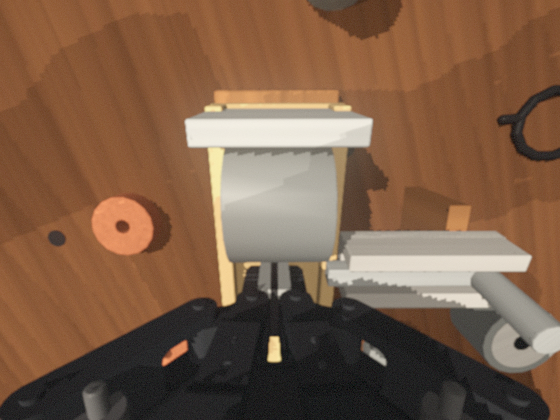

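View pics/side7c.png

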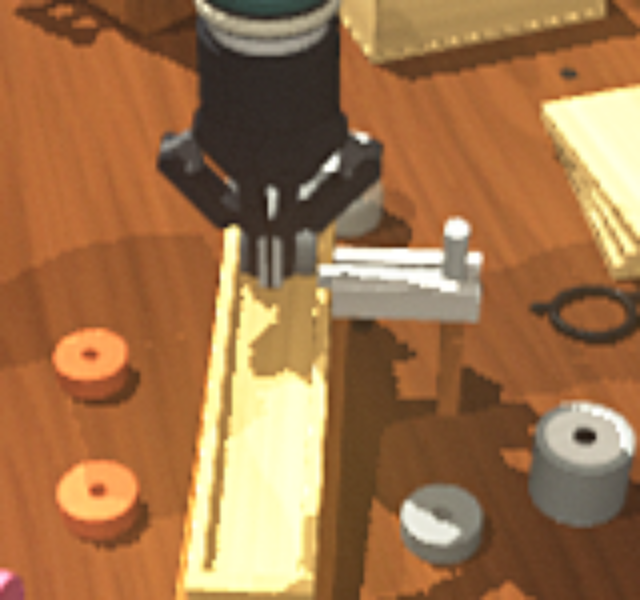

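```bash
python3 -m creep '[{"grip":0,"dp":[0.04,0,0.3],"rotation":[0,0,0]},{"grip":0,"dp":[0.1,0,0.7],"rotation":[0,0,0]},{"grip":0,"dp":[0.1,0,1.2],"rotation":[0,0,0]},{"grip":0,"dp":[-1,0,2],"rotation":[0,0,0]},{"grip":0,"dp":[-3,0,2.5],"rotation":[0,0,0]}]'
python3 -m creep '[{"grip":0,"dp":[-3,0,0],"rotation":[0,0,0]},{"grip":0,"dp":[-5,0,0],"rotation":[0,0,0]},{"grip":0,"dp":[-6,0,1],"rotation":[0,0,0]},{"grip":0,"dp":[-6,0,1],"rotation":[0,0,0]}]'
python3 st.py
python3 - <<'E'
from h import *
for n in('wrist','side','top'):
    p,d=bot.read_camera(n);cv2.imwrite(f'pics/{n}8.png',p[:,:,::-1])
    if n=='wrist':
        Q=(cloud(n,d)-O)@G*1000
        m=(d>0)&(abs(Q[...,1])<15)&(abs(Q[...,0]-95)<32)&(Q[...,2]>38)&(Q[...,2]<70);q=Q[m]
        for x in range(66,128,6):
            k=abs(q[:,0]-x)<3
            if k.sum():print(x,np.median(q[k,2]).round(1),end='; ')
        # sphere/circle fit in x,z
        q=q[q[:,0]<118];A=np.c_[2*q[:,0],2*q[:,2],np.ones(len(q))];b=(q[:,0]**2+q[:,2]**2);c=np.linalg.lstsq(A,b,rcond=None)[0];print('fit',c[:2],np.sqrt(c[2]+c[0]**2+c[1]**2))
        m=(abs(Q[...,0]-62)<7)&(Q[...,1]<-85)&(Q[...,1]>-125)&(Q[...,2]>65)&(Q[...,2]<75);print('knob',np.median(Q[m],0),m.sum())
E
```

```text
time: 5.48
tool_pos: [0.5416, 0.0539, 0.128]
tcp_rot: [1.425, 1.053, -1.435]
wrist_force: [-0.1, -0.3, -0.7]
width: 0.001
time: 5.82
tool_pos: [0.5431, 0.0439, 0.1937]
tcp_rot: [1.432, 1.045, -1.424]
wrist_force: [0.2, 0.3, 0.1]
width: 0.004
t 5.82 tip g [ 39.4  -1.1 120.4] w [0.5431 0.0439 0.1937] rot left [-0.005 -0.001 -0.006] F_g [ 0.41 -0.13  0.03] w 0.004
unit cm: gx [-0.139 -0.004 -0.99 ] gy [-0.006 -1.     0.005] gz [-0.99   0.007  0.139] up [-1.     0.006 -0.001]
78 39.6; 84 43.4; 90 46.4; 96 47.9; 102 48.1; 108 46.8; 114 44.3; 120 40.5; fit [99.59899918 22.44316985] 25.96098439835416
knob [  61.61998152 -102.49741759   66.2028903 ] 328
```

View pics/wrist8.png

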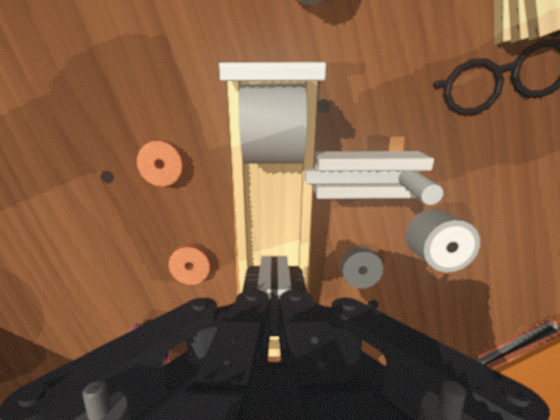

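```bash
python3 st.py [62,-145,110] [62,-145,49]; python3 -c "
from h import *
print(g2w([62,-145,49]))"
```

```text
t 5.97 tip g [ 39.    1.9 115.5] w [0.5404 0.045  0.1889] rot left [-0.005  0.001  0.002] F_g [-0.62  0.34 -0.81] w 0.001
[62,-145,110] [ 0.2  14.68 -2.43]
[62,-145,49] [ 6.24 14.68 -3.29]
unit cm: gx [-0.14  -0.005 -0.99 ] gy [ 0.002 -1.     0.005] gz [-0.99  -0.001  0.14 ] up [-1.    -0.002  0.001]
[0.6902358  0.03243937 0.11217226]
```

```bash
python3 -m creep '[{"grip":0,"dp":[0,3,-0.5],"rotation":[0,0,0]},{"grip":0,"dp":[0,6.5,-1],"rotation":[0,0,0]},{"grip":0,"dp":[0,10,-1.7],"rotation":[0,0,0]},{"grip":0,"dp":[0,13,-2.4],"rotation":[0,0,0]},{"grip":0,"dp":[0.2,14.7,-2.4],"rotation":[0,0,0]}]'
python3 -m creep '[{"grip":0,"dp":[0.5,0.2,0],"rotation":[0,0,0]},{"grip":0,"dp":[0.5,0.2,0],"rotation":[0,0,0]}]'
python3 st.py [62,-145,49]
```

```text
time: 6.38
tool_pos: [0.6911, 0.0248, 0.1855]
tcp_rot: [1.428, 1.052, -1.43]
wrist_force: [0.9, 0.5, -0.4]
width: 0.0
time: 6.55
tool_pos: [0.6895, 0.0238, 0.1789]
tcp_rot: [1.426, 1.054, -1.434]
wrist_force: [-1.0, 0.1, 0.2]
width: -0.001
t 6.55 tip g [  61.  -146.8  102.4] w [0.6895 0.0238 0.1789] rot left [-0.005  0.002  0.006] F_g [-0.15  1.02  0.18] w -0.001
[62,-145,49] [ 5.27 -0.15 -0.86]
unit cm: gx [-0.141 -0.005 -0.99 ] gy [ 0.006 -1.     0.005] gz [-0.99  -0.005  0.141] up [-1.    -0.006  0.002]
```

```bash
python3 -m creep '[{"grip":0,"dp":[1.5,0,-0.3],"rotation":[0,0,0]},{"grip":0,"dp":[3,0,-0.6],"rotation":[0,0,0]},{"grip":0,"dp":[4.5,0,-0.8],"rotation":[0,0,0]},{"grip":0,"dp":[5.2,0,-0.85],"rotation":[0,0,0]},{"grip":0,"dp":[5.2,0,-0.85],"rotation":[0,0,0]}]'
python3 st.py [62,-130,49]
python3 - <<'E'
from h import *
for n in('wrist','side'):
    p,d=bot.read_camera(n);cv2.imwrite(f'pics/{n}9.png',p[:,:,::-1])
a=cv2.imread('pics/side9.png')[130:280,240:400];cv2.imwrite('pics/side9c.png',cv2.resize(a,None,fx=4,fy=4))
E
```

```text
time: 6.97
tool_pos: [0.6903, 0.0327, 0.1268]
tcp_rot: [1.424, 1.055, -1.434]
wrist_force: [-0.4, -0.3, -0.1]
width: -0.004
t 6.97 tip g [  62.3 -144.9   49.6] w [0.6903 0.0327 0.1268] rot left [-0.003  0.002  0.006] F_g [-0.43  0.27 -0.08] w -0.004
[62,-130,49] [ 0.07 -1.49  0.03]
unit cm: gx [-0.142 -0.004 -0.99 ] gy [ 0.006 -1.     0.003] gz [-0.99  -0.006  0.142] up [-1.    -0.006  0.002]
```

View pics/wrist9.png

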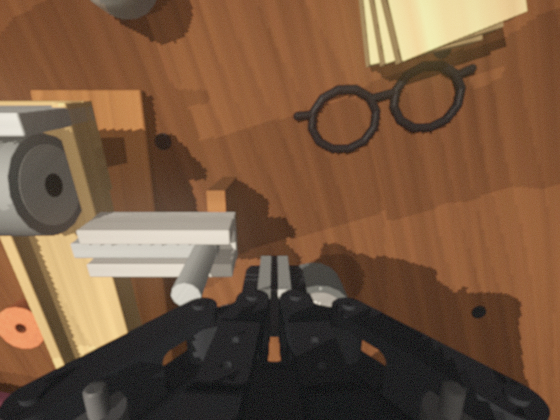

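View pics/side9c.png

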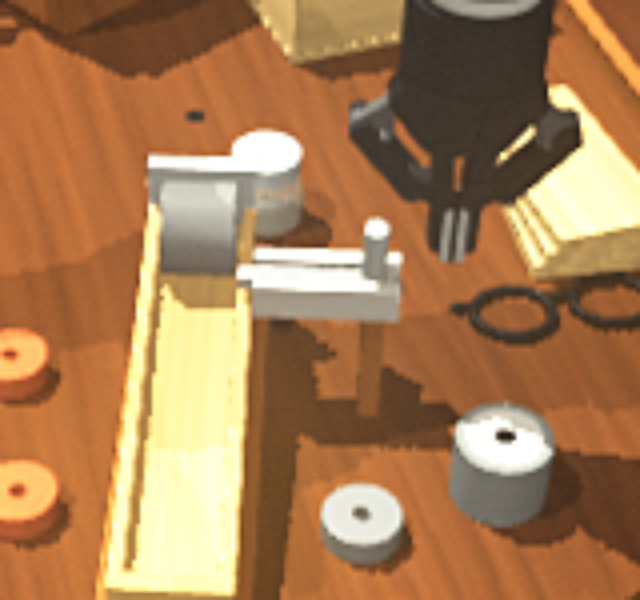

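```bash
python3 -m creep '[{"grip":0,"dp":[0,-0.8,0],"rotation":[0,0,0]},{"grip":0,"dp":[0,-1.6,0],"rotation":[0,0,0]},{"grip":0,"dp":[0,-2.2,0],"rotation":[0,0,0]},{"grip":0,"dp":[0,-2.6,0],"rotation":[0,0,0]},{"grip":0,"dp":[0,-3,0],"rotation":[0,0,0]}]'
python3 st.py
python3 - <<'E'
from h import *
for n in('side','wrist'):
    p,d=bot.read_camera(n);cv2.imwrite(f'pics/{n}10.png',p[:,:,::-1])
a=cv2.imread('pics/side10.png')[130:280,240:400];cv2.imwrite('pics/side10c.png',cv2.resize(a,None,fx=4,fy=4))
E
```

```text
time: 7.48
tool_pos: [0.6648, 0.0412, 0.132]
tcp_rot: [1.43, 1.049, -1.427]
wrist_force: [1.0, -0.2, 0.2]
width: 0.003
t 7.48 tip g [  63.7 -118.2   54.6] w [0.6648 0.0412 0.132 ] rot left [-0.004 -0.    -0.002] F_g [ 0.14 -1.02  0.23] w 0.003
unit cm: gx [-0.139 -0.004 -0.99 ] gy [-0.002 -1.     0.004] gz [-0.99   0.003  0.139] up [-1.     0.002 -0.   ]
```

View pics/side10c.png

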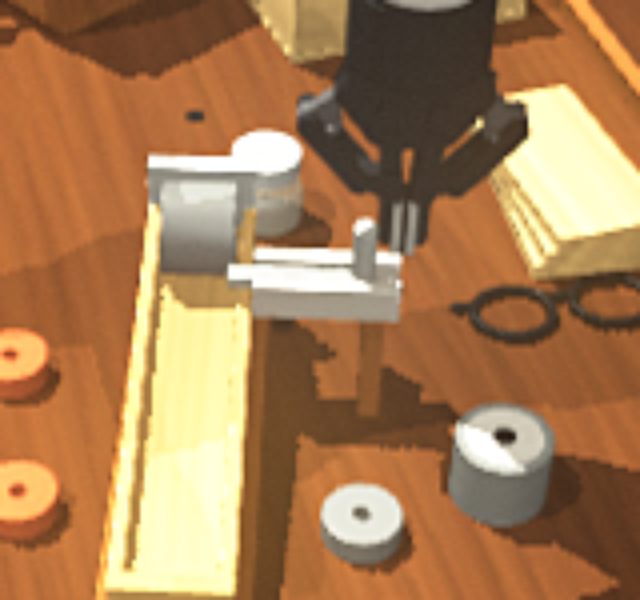

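View pics/wrist10.png

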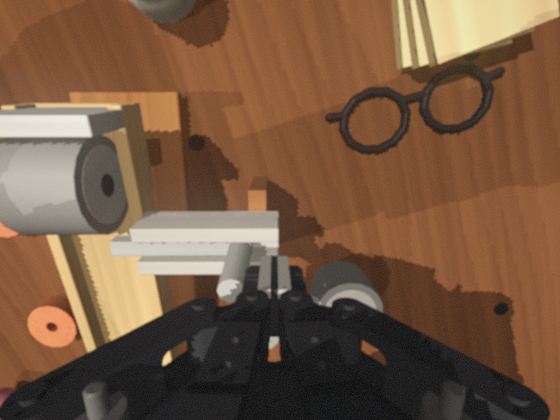

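```bash
python3 st.py; python3 -m creep '[{"grip":0,"dp":[0.1,-0.6,0],"rotation":[0,0,0]},{"grip":0,"dp":[0.2,-1.2,0],"rotation":[0,0,0]},{"grip":0,"dp":[0.2,-1.8,0.1],"rotation":[0,0,0]},{"grip":0,"dp":[0.2,-2.4,0.1],"rotation":[0,0,0]},{"grip":0,"dp":[0.2,-3,0.1],"rotation":[0,0,0]}]'
python3 st.py
python3 - <<'E'
from h import *
for n in('side',):
    p,d=bot.read_camera(n);cv2.imwrite(f'pics/{n}11.png',p[:,:,::-1])
a=cv2.imread('pics/side11.png')[130:280,240:400];cv2.imwrite('pics/side11c.png',cv2.resize(a,None,fx=4,fy=4))
E
```

```text
t 7.58 tip g [  63.7 -117.6   54.3] w [0.6644 0.0414 0.1316] rot left [-0.004 -0.    -0.001] F_g [-0.44  0.34 -0.71] w -0.002
unit cm: gx [-0.139 -0.004 -0.99 ] gy [-0.001 -1.     0.004] gz [-0.99   0.001  0.139] up [-1.     0.001 -0.   ]
time: 8.0
tool_pos: [0.6352, 0.0493, 0.1289]
tcp_rot: [1.429, 1.05, -1.429]
wrist_force: [1.0, 0.4, 0.3]
width: -0.003
t 8.0 tip g [ 62.3 -87.4  51.7] w [0.6352 0.0493 0.1289] rot left [-0.004 -0.     0.   ] F_g [ 0.67 -0.88  0.18] w -0.003
unit cm: gx [-0.139 -0.004 -0.99 ] gy [ 0.    -1.     0.004] gz [-0.99   0.     0.139] up [-1. -0. -0.]
```

View pics/side11c.png

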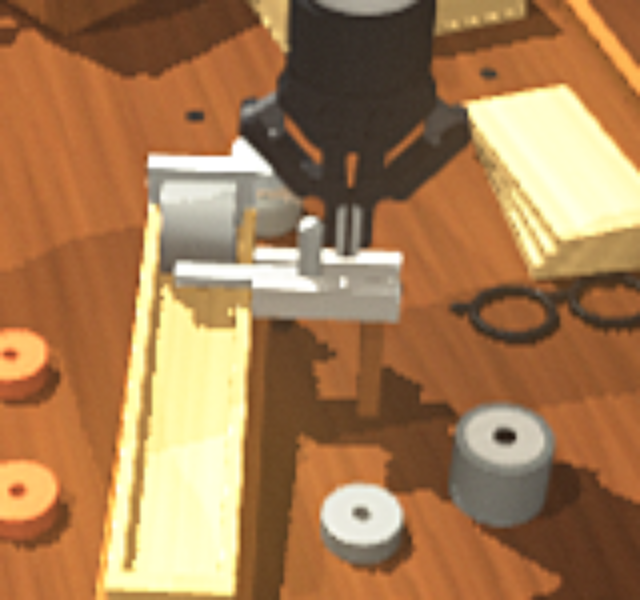

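```bash
python3 -m creep '[{"grip":0,"dp":[0,-0.2,0],"rotation":[0,0,0]},{"grip":0,"dp":[0,-0.4,0],"rotation":[0,0,0]},{"grip":0,"dp":[0,-0.5,0],"rotation":[0,0,0]},{"grip":0,"dp":[0,-0.6,0],"rotation":[0,0,0]},{"grip":0,"dp":[0,-0.6,0],"rotation":[0,0,0]}]'
python3 st.py
python3 -m creep '[{"grip":0,"dp":[0,-0.1,0],"rotation":[0,0,0]},{"grip":0,"dp":[0,-0.2,0],"rotation":[0,0,0]},{"grip":0,"dp":[0,-0.2,0],"rotation":[0,0,0]}]'
python3 st.py
```

```text
time: 8.47
tool_pos: [0.632, 0.0503, 0.1289]
tcp_rot: [1.43, 1.047, -1.425]
wrist_force: [7.0, -1.4, -5.0]
width: 0.002
t 8.47 tip g [ 62.3 -84.1  51.8] w [0.632  0.0503 0.1289] rot left [-0.004 -0.    -0.004] F_g [-0.03 -7.07 -5.07] w 0.002
unit cm: gx [-0.139 -0.003 -0.99 ] gy [-0.004 -1.     0.004] gz [-0.99   0.005  0.139] up [-1.     0.004 -0.   ]
time: 8.72
tool_pos: [0.6318, 0.0503, 0.1291]
tcp_rot: [1.432, 1.044, -1.422]
wrist_force: [11.4, -3.2, -8.5]
width: -0.002
t 8.72 tip g [ 62.3 -84.   51.9] w [0.6318 0.0503 0.1291] rot left [-0.004 -0.001 -0.008] F_g [ -0.85 -11.83  -8.44] w -0.002
unit cm: gx [-0.139 -0.003 -0.99 ] gy [-0.008 -1.     0.004] gz [-0.99   0.009  0.139] up [-1.     0.008 -0.001]
```

```bash
python3 -m creep '[{"grip":0,"dp":[0,0.8,0],"rotation":[0,0,0]},{"grip":0,"dp":[0,2,0],"rotation":[0,0,0]},{"grip":0,"dp":[0,3.5,0],"rotation":[0,0,0]},{"grip":0,"dp":[-2,4,0],"rotation":[0,0,0]},{"grip":0,"dp":[-5,4,0],"rotation":[0,0,0]}]'
python3 -m creep '[{"grip":0,"dp":[-3,3,2],"rotation":[0,0,0]},{"grip":0,"dp":[-6,6,4],"rotation":[0,0,0]},{"grip":0,"dp":[-6,9,6],"rotation":[0,0,0]},{"grip":0,"dp":[-6,9,6],"rotation":[0,0,0]},{"grip":0,"dp":[-6,9,6],"rotation":[0,0,0]}]'
python3 st.py
python3 - <<'E'
from h import *
for n in('side','top','wrist'):
    p,d=bot.read_camera(n);cv2.imwrite(f'pics/{n}12.png',p[:,:,::-1])
    Q=(cloud(n,d)-O)@G*1000
    k=(abs(Q[...,0]-62)<6)&(Q[...,1]<-50)&(Q[...,1]>-115)&(Q[...,2]>64)&(Q[...,2]<74)
    b=(abs(Q[...,0]-62)<4)&(abs(Q[...,1])<30)&(Q[...,2]>24)&(Q[...,2]<36)
    q=(abs(Q[...,1])<15)&(abs(Q[...,0]-101)<15)&(Q[...,2]>40)&(Q[...,2]<60)
    print(n,'knob',np.median(Q[k],0),k.sum(),'bolt tip y',np.percentile(Q[b][:,1],98) if b.any() else None,'drum',Q[q].mean(0),np.percentile(Q[q][:,2],95) if q.any() else None)
a=cv2.imread('pics/side12.png')[130:280,240:400];b=cv2.imread('pics/top12.png')[135:270,200:360];b=cv2.resize(b,(400,338))
a=cv2.resize(a,(400,375));cv2.imwrite('pics/c12.png',np.hstack([a[:338],b]))
E
```

```text
time: 9.13
tool_pos: [0.664, 0.039, 0.1746]
tcp_rot: [1.423, 1.056, -1.438]
wrist_force: [0.6, -1.1, -0.3]
width: -0.0
time: 9.55
tool_pos: [0.7354, -0.0468, 0.2393]
tcp_rot: [1.431, 1.048, -1.431]
wrist_force: [-0.2, -0.0, -0.0]
width: 0.003
t 9.55 tip g [  15.9 -211.5  169.8] w [ 0.7354 -0.0468  0.2393] rot left [-0.007  0.    -0.   ] F_g [-0.09  0.22 -0.02] w 0.003
unit cm: gx [-0.14  -0.007 -0.99 ] gy [-0.    -1.     0.007] gz [-0.99   0.001  0.14 ] up [-1.  0.  0.]
side knob [ 59.89430637 -64.33726364  67.77472986] 24 bolt tip y 12.328465580764405 drum [ 9.74991292e+01 -8.00859048e-02  4.79888900e+01] 51.267585090700756
top knob [ 61.819975   -62.72786869  68.92647364] 36 bolt tip y 14.256672934829899 drum [ 1.01214603e+02 -3.77168174e-02  4.93904490e+01] 52.28876377581416
wrist knob [ 62.29177597 -64.85411963  68.14142904] 290 bolt tip y 13.601947670592928 drum [99.88027317 -5.99898708 48.6826314 ] 50.83330890895419
```

View pics/c12.png

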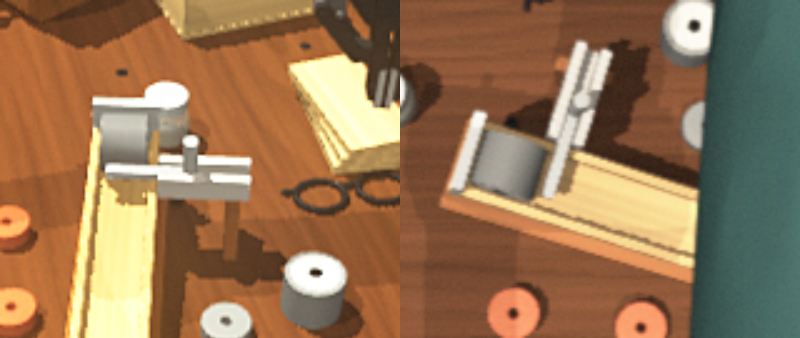

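View pics/top12.png

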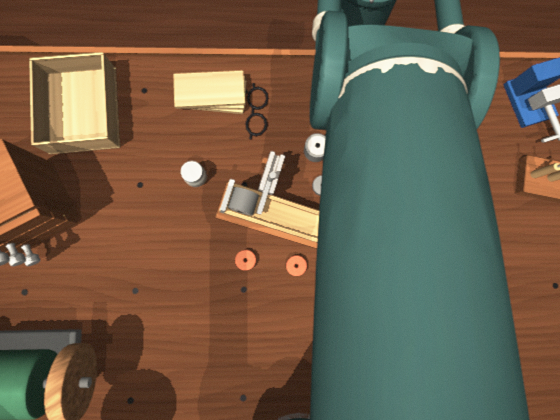

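```bash
python3 -c "
from workcell import bot
print(bot.finish_job())"
```

```text
the job is handed in; nothing more can be done
None
```

The drum is in the dip against the stop plate and the keeper bolt is fully across behind it. I handed the job in at about 10 s of the 51 s allowed, with the arm well clear.

- **Drum:** I pushed it up the gutter with the shut fingertips. After I backed the fingers off, it stayed put. In the last check the top and wrist cameras put its centre at x about 100–101 mm. Its top was at z about 52 mm, which means it has dropped into the dip.
- **Bolt:** I pushed the knob until it hit a hard stop, where the force rose from about 1 N to about 14 N with no further movement. The knob then measured y about -63 mm in the top view, against -63 mm for fully across. The side and wrist views read -64 to -65 mm, within camera noise.
- **Bystanders:** The jar, spectacle front, spare drum and core discs look unmoved where they can be seen. In the last top picture the arm hid the low end of the gutter, so the screwdriver was not checked at the end.
- **Disagreements:** The floor-height fit put the gutter origin 6 mm farther up the slope than the stop plate and low end did. I used those two, and the knob position confirmed them. During the bolt push, the measured fingertip height was up to 5 mm above what I had commanded; this had no effect.

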